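# Hold a pendulum angle gauge at its mark on a spring-mounted plaster stud

## Robot

A 6-joint arm with a two-finger parallel gripper is mounted at the origin on the work surface. World frame = base frame: x ahead of the robot, y to its left, z up, the work surface at z = 0. Lengths are in m, angles in rad, forces in N, time in s.
With the tool pointing down it reaches from about 0.35 to 0.775 m from the base axis. Payload 7.3 kg.
Tool frame: the origin (TCP) lies at the very end of the fingers, on their centre line; the grasp point (between the pads) lies 19 mm behind it; z points along the fingers, y is the direction in which the jaws open and shut (so a half turn about z gives the same grasp; the last joint's range is limited). The gripper opens to 92 mm and grips with 3 to 60 N. Pads are 19 mm wide; open, the fingers measure 130 mm over their backs; the gripper's body (75 mm by 190 mm) begins 47 mm behind the grasp point.
Start: joints at [-1.473, 0.342, 1.524, -0, 1.275, -0.146], TCP at [0.127, -0.509, 0.227] pointing down, gripper open.
Joint ranges: [-2.53, 2.53], [-0.77, 2.02], [0.04, 2.7], [-1, 4.14], [0.28, 2.66], [-3.11, 3.11]. Speed limits (rad/s): [2.57, 2.57, 3.14, 3.14, 3.14, 3.14].

## Interface

Orientations are given as [roll, pitch, yaw] about the fixed x, y, z axes, in that order (R = Rz(yaw) Ry(pitch) Rx(roll)).
In Python, from cell import robot gives the robot as it stands.
- The arm moves only by the shell command python3 -m pendant 'ROWS' [OPENING] [FORCE]. ROWS is JSON, a list of rows, each a list of 2 entries, a list of its own where there are three numbers: the shift along the tool's x, y, z in mm, then the turn about the tool's z in degrees. In form: [[[x, y, z], turn], ...]. A call has 1 to 10 rows; each row is the pose to reach, as a shift and turn from the pose measured when the call began, along the tool's axes at that moment; what a row does not reach only later rows make up. A row lasts 1/12 s, in which the tool goes at most 41.7 mm and 7.16 degrees, less where a joint would pass 70% of its speed; a pose out of reach is approached as far as the arm can. A call with a gripper value outside its range is refused whole. OPENING is the opening, from 0 (shut) to 1 (fully open), set as the call begins (- or left out, the last holds). The fingers move at their own pace and stop on an object; FORCE is the grip in N (left out, the last holds). Time passes only in rows, so rows that repeat a pose let the fingers close. It gives the time, the measured TCP pose, the force and the opening at its end, in the units of the state.
- robot.observe(): the state, without advancing time (a new reading comes with each control period).
- robot.read_camera(name): name is "scene" or "top" or "wrist"; returns the picture (480x640x3 uint8, red, green, blue); there is no depth.
- robot.calibration(name): a dict with "vfov" (degrees; the focal length in pixels is half the picture's height over the tangent of half this angle, whatever the lens; pixels are square), "cx", "cy" (the principal point, pixels), "rvec" (rotation vector, rad) and "tvec" (3), from world to camera coordinates, as OpenCV has them. Camera axes: x right, y down, z forward; pixel columns grow to the right and rows downward; lengths in m; the calibration is good to about 2 mm. A picture is of the moment at which its call begins: read the wrist's pose just before it. calibration takes no time and is no camera call; for the wrist camera it gives the pose at the moment of the call.
- robot.hand_in(): hands the job in, once; it reports no verdict.
Trained networks look in the newest picture that a camera, given by its name, has taken for a name from the list of things; names that differ only in an ending like _2 or _b are one class to them, and where a whole thing is asked for, a point or a joint stands for the part that bears it (a point fixed in the world has none). Each returns a list of dicts, best first, with "p" (0 to 1); they miss things now and then, are a little off and sometimes report something else, mostly with a low value. They report only what shows in the picture. A call takes as long as a camera call. They do not tell look-alikes from the thing itself.
- robot.find_in(camera, query): "xy" ([column, row] as shares, 0 to 1, of the picture: columns of its width, rows of its height, amid what is visible of it).
The state is a dict: "time": time; "qpos": joint angles; "qvel": joint speeds; "joint_efforts": joint torques, N m; "tool_pos": TCP position; "tool_rot": TCP orientation; "contact_force": force on the tool from outside, world axes, zero at the start; "torque": the same for the moment, N m; "opening": finger opening in m.
Only numpy, scipy, OpenCV 4.12 (cv2) and the standard library are available. Lean on these libraries where they do the work, as an engineer would, in place of code of your own. Each camera call takes 0.05 s, during which the arm holds its last target.

## Task

Lift the loose cap off the small plaster stud on the round stand, stand it upright on the bench clear of the stand and let go of it. Then take the pendulum angle gauge by its grip, set the middle of its foot on the uneven stud and, pressing lightly so that the stud's spring gives a little but does not bottom out, rock the gauge sideways until its swinging pointer settles in line with the mark on its dial. Finish while still holding the gauge like that, pointer steady on the mark; leave the cast, the jar and the spatula alone.

Things in the scene. Friction and masses are not known exactly. Their poses are not given: they have to be found in the camera images.
- stand: Fixed round die stand; origin at the centre of its underside, on the bench, z up. Foot disc 100 mm across, 14 mm high, a 38 mm post, then a 60 mm shoulder disc whose top is 40 mm above the bench. The stud stands in its centre. The stand is in one of two places (left or right), the gauge in the other.
- stud (a joint): How far the stud is pressed down into the stand, m: 0 up, 0.008 fully down (bottomed out). It slides straight down on a spring: it starts to sink at about 1 N and sinks 1 mm more for each 0.5 N.
- stud_top (a point): Pale plaster stud (tooth-shaped die) on the stand's axis, 32 mm across. The point lies on the axis level with the highest hump, 64 mm above the bench when the stud is up. Two rounded humps side by side along its y: the high one at +6 mm (radius 9 mm), the low one at -7.5 mm, its top 5 mm lower (radius 7.5 mm).
- cap: Loose grey cap, an inverted cup 48 mm across over the stud, rim resting on the stand's shoulder. Origin at the centre of its open rim; z up through its knob. Cup 36 mm high, on it a round knob 20 mm across and 22 mm high; 58 mm in all. It lifts straight off; its rim clears the stud after 25 mm. Mass about 60 g.
- cap_knob (a point): Centre of the cap's knob, 47 mm above its rim: where to grip it. It lies 47 mm above the bench when the cap stands on the bench.
- gauge: Pendulum angle gauge, about 0.4 kg, loose on the bench. Origin at the centre of its foot's underside, z up; its white dial looks along +x, roughly away from the robot. Foot 44 (x) by 134 (y) by 10 mm; dial plate 130 mm wide (y), up to 106 mm high; black grip block 22 (x) by 26 mm (y), from 106 to 150 mm above the underside. Pointer pivot 96 mm above the underside, axis along x, in front of the dial.
- gauge_grip (a point): Centre of the gauge's grip block, 130 mm above the foot's underside; axes as the gauge's.
- gauge_foot (a point): Centre of the underside of the gauge's foot; axes as the gauge's.
- pointer (a joint): Angle of the freely swinging pointer on the dial, rad: 0 when it points straight at the foot, positive when its tip is towards the gauge's +y. It is a lightly damped pendulum and hangs plumb: turning the gauge by an angle a about its +x (its +y side rising) brings the pointer to -a; it settles in about 1 s.
- mark (a joint): Angle of the mark on the dial, rad, measured like the pointer's. It is locked on the gauge and differs from run to run, about 0.14 to 0.38, always on the +y side: the gauge must lean with its +y side down by that angle.
- pointer_tip (a point): Tip of the dark pointer, 66 mm from the pivot; the pointer's z runs from the tip to the pivot.
- mark_tip (a point): Tip of the mark, a small dark steel wedge at the edge of the dial, 10 mm wide, its tip 70 mm from the pivot; its z runs to the pivot. Thin ticks on the dial are 10 degrees apart, the long one is zero.
- cast: Bystander: horseshoe plaster cast, 50 by 66 mm, 27 mm high, beyond the work; origin under its centre.
- waxjar: Bystander: amber glass jar with metal cap, 54 mm across, 60 mm high; origin under its centre.
- spatula: Bystander: spatula 160 mm long, lying on the bench.
Mind the look-alikes: they are no part of the job. There is more than one size of the gauge; the job needs the middle-sized. Of the things that look like the stand, the smaller one is meant.

How it is judged:
On the way, in this order (a step that is already met when the one before it is completed fails the run):
1. the cap stands upright on the bench, clear of the stand and let go (height (world z) of cap_knob between 0.038 and 0.056 m and angle between cap_knob's own z axis and vertical below 0.15 rad and horizontal distance between cap_knob and stud_top above 0.072 m and contact force between cap and the fingers below 0.05 N and linear speed of cap below 0.03 m/s), for 0.2 s.
2. the gauge is lifted off the bench (height (world z) of gauge_foot above 0.03 m and contact force between gauge and the fingers above 0.5 N), for 0.1 s.
3. the gauge's foot stands on the stud and presses it down a little (contact force between gauge and stand above 0.3 N and value of joint stud above 0.0005 m and horizontal distance between gauge_foot and stud_top below 0.03 m and height (world z) of gauge_foot above 0.045 m), for 0.2 s.
At the end, for the whole second after the job is handed in: Fingers hold the gauge, foot centre within 30 mm of the stud axis, contact over 0.3 N, stud down 0.5 to 7.7 mm, pointer within 0.06 rad of the mark and under 0.3 rad/s, lean to front or back under 0.27 rad; cap let go, upright on the bench, 72 mm or more from the stud axis (all of step 1 and all of step 3 and value of joint stud below 0.0077 m and angle between the z axis of pointer_tip and the z axis of mark_tip, either way round below 0.06 rad and velocity of joint pointer between -0.3 and 0.3 rad/s and contact force between gauge and the fingers above 1 N and angle between gauge_foot's own z axis and vertical below 0.6 rad and angle between gauge_foot's own x axis and vertical between 1.3 and 1.84 rad); the arm keeps its last pose, push and grip.
It fails at once if the plaster cast is pushed more than 30 mm from its place (distance of cast from where it was at the start of the episode above 0.03 m).
It fails at once if the wax jar is pushed more than 30 mm from its place (distance of waxjar from where it was at the start of the episode above 0.03 m).
It fails at once if the spatula is pushed more than 30 mm from its place (distance of spatula from where it was at the start of the episode above 0.03 m).
It fails at once if the gauge is pressed on the stud with more than 25 N (contact force between gauge and stand above 25 N).
It also fails if it takes over 61 s, if anything falls off the work surface, if the arm or the gripper's body presses on something with over 40 N, if the wrist force passes 120 N, or if a joint passes its speed limit or range.

## Working session

There is one attempt and no reset: what is moved stays moved. The work goes in short steps, Python scripts to look and compute and a shell command to move; the robot and the scene stay as the last step left them, time stands still between calls to the robot, and variables do not carry over. Pictures are saved under pics/ and viewed, and the job is handed in when it is done.

```bash
ls; mkdir -p pics
cat > h.py <<'E'
import numpy as np,cv2
from cell import robot
from scipy.spatial.transform import Rotation as R
def K(n):
    c=robot.calibration(n); f=240/np.tan(np.radians(c['vfov'])/2)
    return np.array([[f,0,c['cx']],[0,f,c['cy']],[0,0,1]]),np.array(c['rvec'],float),np.array(c['tvec'],float),c
def proj(n,P):
    k,r,t,_=K(n); return cv2.projectPoints(np.array(P,float).reshape(-1,1,3),r,t,k,None)[0].reshape(-1,2)
def ray(n,uv):
    k,r,t,_=K(n); Rm=cv2.Rodrigues(r)[0]; d=Rm.T@np.linalg.inv(k)@np.array([uv[0],uv[1],1.]); return -Rm.T@t,d/np.linalg.norm(d)
def atz(n,uv,z):
    o,d=ray(n,uv); return o+d*(z-o[2])/d[2]
def snap(n,f):
    im=robot.read_camera(n); cv2.imwrite(f'pics/{f}.png',cv2.cvtColor(im,cv2.COLOR_RGB2BGR)); return im
E
python3 - <<'E'
from h import *
print(robot.observe())
for n in ['scene','top']:
    print(n,robot.calibration(n)); snap(n,n+'0')
    for q in ['stand','stud_top','cap','cap_knob','gauge','gauge_grip','gauge_foot','mark_tip','pointer_tip','cast','waxjar','spatula']:
        r=robot.find_in(n,q); print(q,[(round(x['xy'][0]*640),round(x['xy'][1]*480),round(x['p'],2)) for x in r])
E
```

```text
pics
{'time': 0.0, 'qpos': array([-1.47297500e+00,  3.42713841e-01,  1.52500057e+00,  9.93490632e-06,
        1.27538394e+00, -1.45982871e-01]), 'qvel': array([ 0.00068224,  0.00229664,  0.00062681,  0.00072228, -0.00012657,
       -0.00027287]), 'joint_efforts': array([-1.04150106e-04, -4.31242418e+01, -2.44215882e+01,  7.18101813e-02,
        5.59618778e-02, -1.05017259e-04]), 'tool_pos': array([ 0.12672725, -0.50906857,  0.22605531]), 'tool_rot': array([-3.14010436e+00, -2.28424569e-04,  2.43801129e-01]), 'contact_force': array([ 0.15167932, -0.82847409, -0.05813511]), 'torque': array([-0.01243397, -0.02701173,  0.04544517]), 'opening': 0.09186806167304862}
scene {'vfov': 55.12475679362109, 'cx': 318.4696861615812, 'cy': 246.0495742104467, 'rvec': array([ 0.84548921,  2.77006149, -0.72603564]), 'tvec': array([ 0.56519546, -0.11401151,  1.34068556])}
stand [(483, 421, 0.71), (416, 352, 0.57)]
stud_top [(495, 414, 0.84)]
cap [(428, 342, 0.59)]
cap_knob [(429, 339, 0.74)]
gauge [(317, 232, 0.96), (273, 99, 0.89), (361, 207, 0.62)]
gauge_grip [(271, 97, 0.92), (362, 205, 0.77), (317, 
[... 191 characters left out ...]
 [(373, 453, 0.84)]
top {'vfov': 53.520631173392985, 'cx': 319.96869005471433, 'cy': 240.06159079987412, 'rvec': array([ 2.14713158, -2.0597038 ,  0.23282952]), 'tvec': array([-0.19079419,  0.58970044,  1.12874675])}
stand [(191, 285, 0.98), (108, 280, 0.74)]
stud_top [(99, 276, 0.66)]
cap [(182, 278, 0.81), (367, 191, 0.72)]
cap_knob [(367, 195, 0.73), (185, 278, 0.54)]
gauge [(341, 327, 0.75), (534, 337, 0.73), (350, 270, 0.71)]
gauge_grip [(345, 270, 0.91), (342, 329, 0.71), (538, 339, 0.62)]
gauge_foot [(343, 329, 0.73), (347, 270, 0.7), (535, 337, 0.7)]
mark_tip [(276, 199, 0.38)]
pointer_tip [(540, 336, 0.39)]
cast [(275, 198, 0.68)]
waxjar [(365, 192, 0.82)]
spatula [(150, 192, 0.59)]
```

View pics/scene0.png

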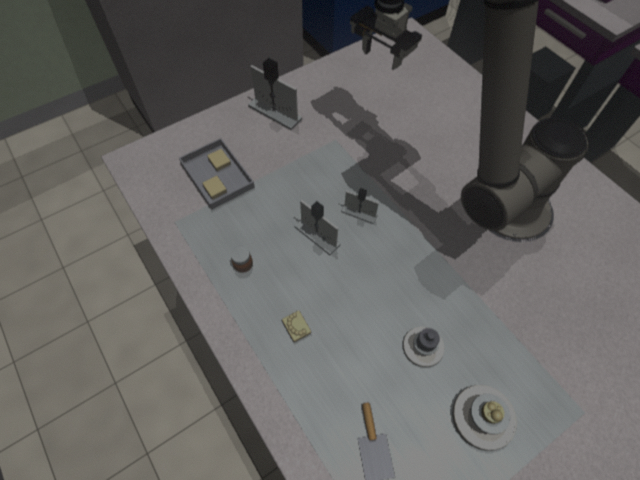

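View pics/top0.png

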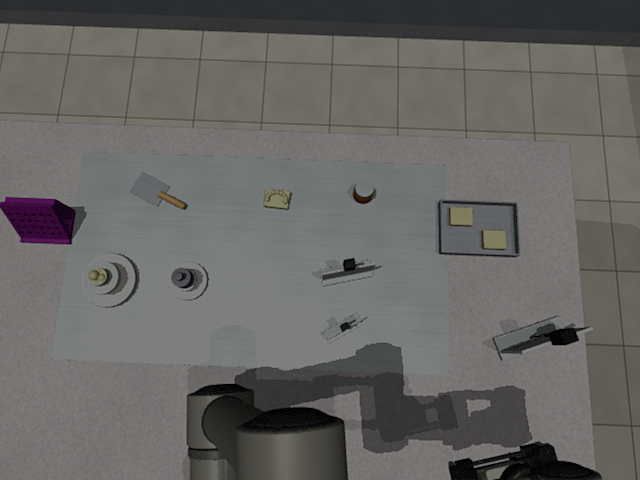

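The scene picture shows a small capped stand at (424,345) and a large bare one at (485,417). Three gauges stand at (317,228), (361,205) and (273,97). In the top picture the stands are at (187,280) and (108,280), and the gauges at (347,270), (345,328) and (545,338). Next I'll measure sizes to pick between them.

Run:
```python
from h import *
im=cv2.imread('pics/top0.png'); sc=cv2.imread('pics/scene0.png')
a=cv2.resize(im[235:350,285:405],None,fx=3.3,fy=3.3,interpolation=cv2.INTER_CUBIC)
b=cv2.resize(im[240:320,140:230],None,fx=4,fy=4,interpolation=cv2.INTER_CUBIC)
c=cv2.resize(sc[180:260,280:390],None,fx=3.6,fy=3.6,interpolation=cv2.INTER_CUBIC)
H=600;W=800;o=np.zeros((H,W,3),np.uint8)
o[:a.shape[0],:a.shape[1]]=a; o[:b.shape[0],400:400+b.shape[1]]=b[:, :400]; 
o[325:325+min(275,c.shape[0]),400:400+c.shape[1]]=c[:275]
cv2.imwrite('pics/crop0.png',o)
print('cap top',atz('top',(184,278),.09),'stand foot c',atz('top',(188,281),.014), 'L/R foot',atz('top',(167,281),.014),atz('top',(208,281),.014))
print('scene knob',atz('scene',(429,337),.09))
for n,l in [('mid',((317,286),(381,267))),('small',((322,340),(366,316))),('big',((497,356),(590,328)))]:
    p=[atz('top',u,.0)for u in l]; print(n,p,np.linalg.norm(p[0]-p[1]))
print('grip mid top',atz('top',(349,265),.15),atz('scene',(318,206),.15))
for n in['cast','waxjar']:
    pass
print('cast',atz('top',(277,199),0.02),'jar',atz('top',(364,192),.05),'spat',atz('top',(186,206),0.01))
```

```text
cap top [0.48420008 0.15759568 0.09      ] stand foot c [0.48684148 0.16853182 0.014     ] L/R foot [0.48459734 0.22238393 0.014     ] [0.4889794  0.11722839 0.014     ]
scene knob [0.49568332 0.1747338  0.09      ]
mid [array([ 0.48951161, -0.16308279,  0.        ]), array([ 0.54637921, -0.32848236,  0.        ])] 0.17490266655622524
small [array([ 0.35297401, -0.18156699,  0.        ]), array([ 0.4177253 , -0.29173523,  0.        ])] 0.12778798987594467
big [array([ 0.33173638, -0.62332558,  0.        ]), array([ 0.41108607, -0.8635036 ,  0.        ])] 0.2529463511803826
grip mid top [ 0.52218907 -0.23581424  0.15      ] [ 0.52748028 -0.23290771  0.15      ]
cast [ 0.71450742 -0.0470736   0.02      ] jar [ 0.73370471 -0.27533381  0.05      ] spat [0.68786045 0.19551852 0.01      ]
```

View pics/crop0.png

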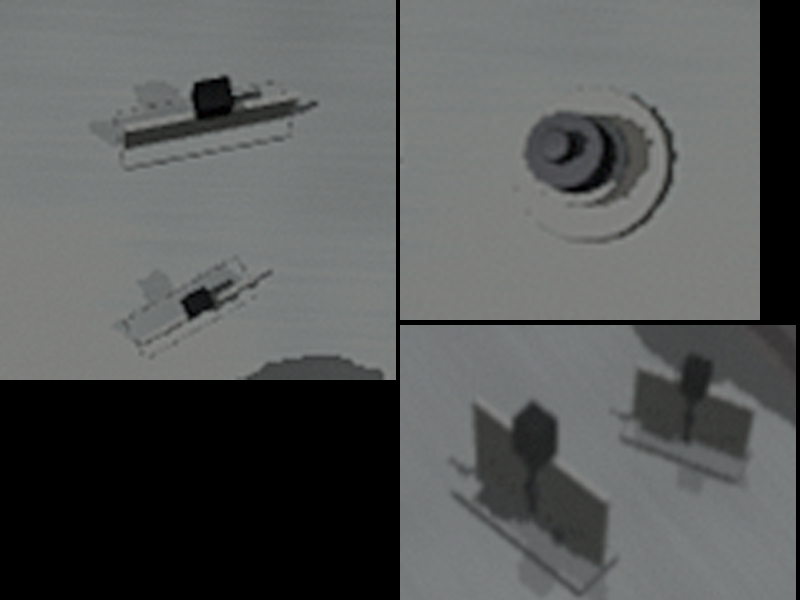

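The crops settle the choice. The small stand with the grey cap is at top (187,280), with a foot about 105 mm across. The large bare one at (108,280) is the look-alike. The middle gauge's foot edge runs (322,285)-(373,276), about 131 mm, so the gauge at (347,270) is meant. The gauges at (345,328) and (545,338) are the small and big ones. I'll move above the cap and look with the wrist camera.

Run:
```python
from h import *
print('foot len',np.linalg.norm(atz('top',(322,285),.01)-atz('top',(373,276.5),.01)))
print('cap',atz('top',(179.5,276),.098),atz('scene',(429,334),.098))
e=[(163.7,280),(208,279),(186,300.3),(186,262)]
print('L,R stand',[atz('top',x,.014).round(4) for x in e])
print(robot.calibration('wrist'))
s=robot.observe(); Rm=R.from_euler('xyz',s['tool_rot']).as_matrix(); print(Rm.round(3))
for tgt in [(.487,.165,.227)]:
    print('shift',(Rm.T@(np.array(tgt)-s['tool_pos']))*1000)
print('radial bearing',np.arctan2(.165,.487))
```

```text
foot len 0.13380029759346881
cap [0.48751573 0.16655006 0.098     ] [0.49421414 0.1704     0.098     ]
L,R stand [array([0.4868, 0.2311, 0.014 ]), array([0.4941, 0.1177, 0.014 ]), array([0.4374, 0.1686, 0.014 ]), array([0.536 , 0.1788, 0.014 ])]
{'vfov': 64.80080162775454, 'cx': 319.223102054133, 'cy': 236.39547908483843, 'rvec': array([-2.31052647,  1.80601925,  0.22923342]), 'tvec': array([-0.52701937, -0.03161194,  0.38878539])}
[[ 0.97   0.241 -0.   ]
 [ 0.241 -0.97  -0.   ]
 [-0.     0.    -1.   ]]
shift [ 5.12404767e+02 -5.67597887e+02 -3.19846611e-01]
radial bearing 0.32667056389802385
```

```bash
python3 -m pendant '[[[320,-239,-20],0],[[320,-239,-20],0],[[320,-239,-20],0],[[320,-239,-20],0],[[320,-239,-20],0],[[320,-239,-20],0],[[320,-239,-20],0],[[320,-239,-20],0],[[320,-239,-20],0],[[320,-239,-20],0]]' 1
cat > rel.py <<'E'
import sys
from h import *
s=robot.observe(); Rm=R.from_euler('xyz',s['tool_rot']).as_matrix()
def rel(t): return ((Rm.T@(np.array(t)-s['tool_pos']))*1000).round(1)
print('t',round(s['time'],2),'tcp',s['tool_pos'].round(4),'rot',s['tool_rot'].round(3),'F',s['contact_force'].round(2),'op',round(s['opening'],4),'q',s['qpos'].round(2))
if len(sys.argv)>3: print('rel',rel([float(v) for v in sys.argv[1:4]]))
E
python3 rel.py .455 .155 .24
```

```text
time: 2.13
tool_pos: [0.3813, -0.1974, 0.2472]
tool_rot: [3.141, -0.001, 0.246]
contact_force: [0.0, -0.7, 0.5]
opening: 0.0917
t 2.13 tcp [ 0.3813 -0.1974  0.2472] rot [ 3.141e+00 -1.000e-03  2.460e-01] F [ 0.03 -0.73  0.47] op 0.0917 q [-0.66  0.15  1.73  0.    1.26  0.67]
rel [ 157.2 -323.9    7.4]
```

```bash
python3 -m pendant '[[[157,-324,7],0],[[157,-324,7],0],[[157,-324,7],0],[[157,-324,7],0],[[157,-324,7],0],[[157,-324,7],0],[[157,-324,7],0],[[157,-324,7],0],[[157,-324,7],0],[[157,-324,7],0]]'
python3 - <<'E'
from h import *
snap('wrist','w1')
for q in ['cap','cap_knob','stand']:
    print(q,[(round(x['xy'][0]*640),round(x['xy'][1]*480),round(x['p'],2)) for x in robot.find_in('wrist',q)])
print('pred axis', proj('wrist',[(.489,.170,.04),(.489,.17,.098)]))
E
```

```text
time: 2.97
tool_pos: [0.4552, 0.1599, 0.2402]
tool_rot: [-3.14, -0.002, 0.25]
contact_force: [-0.4, -0.5, -0.0]
opening: 0.0919
cap [(316, 174, 0.74), (613, 9, 0.18)]
cap_knob [(314, 175, 0.61)]
stand [(315, 146, 0.81), (111, 119, 0.79), (634, 234, 0.56)]
pred axis [[309.84593364 171.50164517]
 [308.16978291 177.6652886 ]]
```

View pics/w1.png

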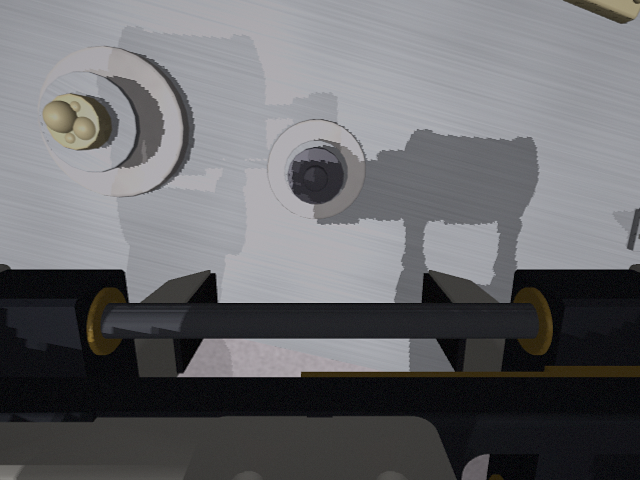

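The wrist picture shows the small stand centred at (316,169) with the cap's knob top at (316,180). The large stand is at (113,122).

```bash
python3 - <<'E'
from h import *
print(atz('wrist',(316,169),.014),atz('wrist',(316,180),.098),atz('wrist',(316,175),.076))
E
python3 rel.py .489 .166 .12; python3 rel.py .489 .166 .068
```

```text
[0.49067482 0.16466251 0.014     ] [0.48872311 0.16356923 0.098     ] [0.49052134 0.16417517 0.076     ]
t 3.17 tcp [0.4546 0.1545 0.2403] rot [ 3.141e+00 -1.000e-03  2.450e-01] F [-0.54  0.4  -0.97] op 0.092 q [ 0.17  0.25  1.62 -0.    1.27  1.49]
rel [ 36.1  -2.9 120.4]
t 3.17 tcp [0.4546 0.1545 0.2403] rot [ 3.141e+00 -1.000e-03  2.450e-01] F [-0.54  0.4  -0.97] op 0.092 q [ 0.17  0.25  1.62 -0.    1.27  1.49]
rel [ 36.   -2.9 172.4]
```

```bash
python3 -m pendant '[[[37,-6,80],0],[[37,-6,80],0],[[37,-6,80],0],[[37,-6,80],0],[[37,-6,80],0]]'
python3 - <<'E'
from h import *
snap('wrist','w2')
s=robot.observe();print(s['tool_pos'],s['qvel'].round(3))
E
```

```text
time: 3.58
tool_pos: [0.4892, 0.1683, 0.1613]
tool_rot: [3.141, -0.001, 0.244]
contact_force: [0.7, 0.4, 0.2]
opening: 0.0915
[0.48956272 0.16853677 0.16222014] [ 0.008 -0.018 -0.006 -0.    -0.008  0.005]
```

View pics/w2.png

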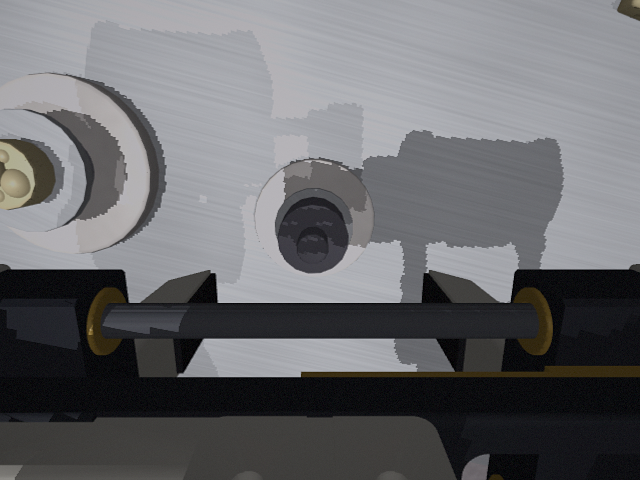

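```bash
python3 - <<'E'
from h import *
print(atz('wrist',(314,217),.014),atz('wrist',(312,243),.098),atz('wrist',(312.5,226),.076))
E
python3 rel.py .4895 .169 .079
```

```text
[0.49355524 0.17185448 0.014     ] [0.49428274 0.17225797 0.098     ] [0.49974744 0.17363847 0.076     ]
t 3.63 tcp [0.4896 0.1685 0.1622] rot [ 3.141e+00 -3.000e-03  2.440e-01] F [-0.29  0.76  0.66] op 0.0919 q [ 0.18  0.39  1.64 -0.    1.11  1.51]
rel [-0.2 -0.5 83.2]
```

```bash
python3 -m pendant '[[[2,-3,60],0],[[2,-3,82],0],[[2,-3,82],0],[[2,-3,82],0]]'
python3 -m pendant '[[[0,0,0],0],[[0,0,0],0],[[0,0,0],0],[[0,0,0],0],[[0,0,0],0],[[0,0,0],0]]' 0 15; python3 rel.py
```

```text
time: 3.97
tool_pos: [0.4906, 0.1716, 0.0812]
tool_rot: [3.141, -0.002, 0.244]
contact_force: [0.7, 0.3, 1.3]
opening: 0.0922
time: 4.47
tool_pos: [0.4908, 0.1716, 0.0818]
tool_rot: [3.141, -0.003, 0.244]
contact_force: [-0.8, -0.7, -0.0]
opening: 0.0562
t 4.47 tcp [0.4908 0.1716 0.0818] rot [ 3.141e+00 -3.000e-03  2.440e-01] F [-0.76 -0.72 -0.01] op 0.0562 q [ 0.19  0.5   1.73 -0.    0.91  1.52]
```

Fingers close slowly; I'll continue.

```bash
python3 -m pendant '[[[0,0,1],0],[[0,0,1],0],[[0,0,1],0],[[0,0,1],0],[[0,0,1],0],[[0,0,1],0],[[0,0,1],0]]' 0 15; python3 -m pendant '[[[0,0,0],0],[[0,0,-5],0],[[0,0,-30],0],[[0,0,-60],0],[[0,0,-60],0]]';  python3 rel.py
python3 -c "
from h import *
snap('wrist','w3')"
```

```text
time: 5.05
tool_pos: [0.4908, 0.1716, 0.0806]
tool_rot: [3.141, -0.003, 0.244]
contact_force: [0.2, -0.3, -0.9]
opening: 0.0195
time: 5.47
tool_pos: [0.4935, 0.1722, 0.1459]
tool_rot: [3.14, -0.012, 0.244]
contact_force: [1.2, 1.0, -0.1]
opening: 0.0193
t 5.47 tcp [0.4935 0.1722 0.1459] rot [ 3.14  -0.012  0.244] F [ 1.2   1.04 -0.13] op 0.0193 q [ 0.19  0.41  1.66 -0.    1.06  1.52]
```

View pics/w3.png

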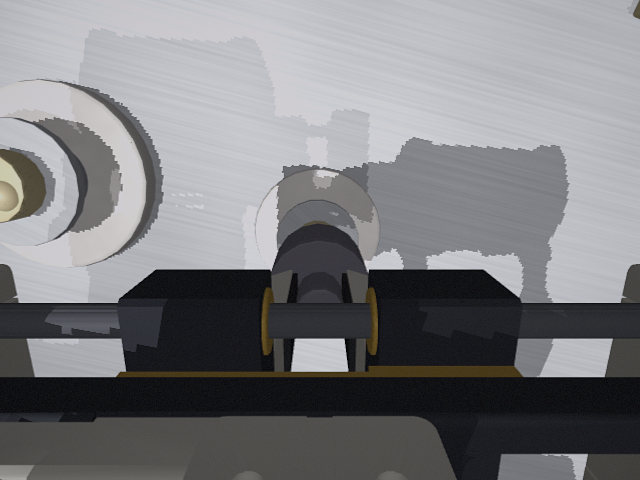

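The cap is held: it comes up with the fingers around (318,250), with the stand's shoulder visible behind it. I'll place it at about (0.42, 0.04).

```bash
python3 rel.py .42 .04 .14; python3 rel.py .42 .04 .044
```

```text
t 5.52 tcp [0.4926 0.172  0.1437] rot [ 3.14  -0.009  0.244] F [-0.22 -0.04 -1.27] op 0.0195 q [ 0.19  0.41  1.66 -0.    1.06  1.52]
rel [-102.3  110.6    2.9]
t 5.52 tcp [0.4926 0.172  0.1437] rot [ 3.14  -0.009  0.244] F [-0.22 -0.04 -1.27] op 0.0195 q [ 0.19  0.41  1.66 -0.    1.06  1.52]
rel [-103.2  110.5   98.9]
```

```bash
python3 -m pendant '[[[-26,28,0],0],[[-52,56,0],0],[[-78,84,0],0],[[-103,110,0],0],[[-103,110,30],0],[[-103,110,55],0],[[-103,110,80],0],[[-103,110,93],0],[[-103,110,93],0]]'; python3 rel.py .42 .04 .041
```

```text
time: 6.27
tool_pos: [0.4176, 0.0405, 0.0473]
tool_rot: [-3.141, -0.003, 0.244]
contact_force: [-0.4, -0.7, 0.3]
opening: 0.0193
t 6.27 tcp [0.4176 0.0405 0.0473] rot [-3.141e+00 -3.000e-03  2.440e-01] F [-0.4  -0.66  0.3 ] op 0.0193 q [-0.09  0.41  2.03  0.    0.69  1.24]
rel [2.2 1.1 6.3]
```

```bash
python3 -m pendant '[[[0,0,3],0],[[0,0,5],0],[[0,0,6],0],[[0,0,7],0],[[0,0,7],0]]'; python3 rel.py; python3 -m pendant '[[[0,0,0],0],[[0,0,0],0],[[0,0,0],0],[[0,0,0],0],[[0,0,0],0]]' 0.7; python3 -m pendant '[[[0,0,-30],0],[[0,0,-70],0],[[0,0,-110],0],[[0,0,-150],0],[[0,0,-150],0]]' 1; python3 rel.py
python3 - <<'E'
from h import *
snap('scene','s4');snap('wrist','w4')
for n in ['scene','wrist']:
  for q in ['cap_knob','stud_top']:
    print(n,q,[(round(x['xy'][0]*640),round(x['xy'][1]*480),round(x['p'],2)) for x in robot.find_in(n,q)])
E
```

```text
time: 6.68
tool_pos: [0.418, 0.0405, 0.0407]
tool_rot: [-3.141, -0.004, 0.244]
contact_force: [0.2, -0.5, -0.7]
opening: 0.0194
t 6.68 tcp [0.418  0.0405 0.0407] rot [-3.141 -0.004  0.244] F [ 0.24 -0.54 -0.71] op 0.0194 q [-0.09  0.43  2.04  0.    0.67  1.24]
time: 7.1
tool_pos: [0.418, 0.0405, 0.0408]
tool_rot: [-3.141, -0.004, 0.244]
contact_force: [-0.7, -0.7, 0.1]
opening: 0.0482
time: 7.52
tool_pos: [0.4211, 0.0401, 0.1978]
tool_rot: [3.138, -0.017, 0.244]
contact_force: [1.3, -0.3, 0.7]
opening: 0.0816
t 7.52 tcp [0.4211 0.0401 0.1978] rot [ 3.138 -0.017  0.244] F [ 1.3  -0.25  0.72] op 0.0816 q [-0.09  0.17  1.84  0.    1.11  1.24]
scene cap_knob [(414, 288, 0.54), (242, 258, 0.22)]
scene stud_top [(496, 413, 0.61), (429, 338, 0.56)]
wrist cap_knob [(320, 222, 0.65)]
wrist stud_top [(168, 94, 0.65)]
```

View pics/w4.png

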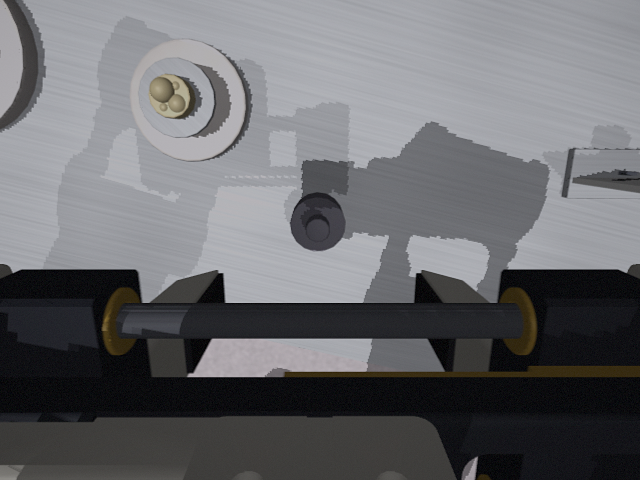

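View pics/s4.png

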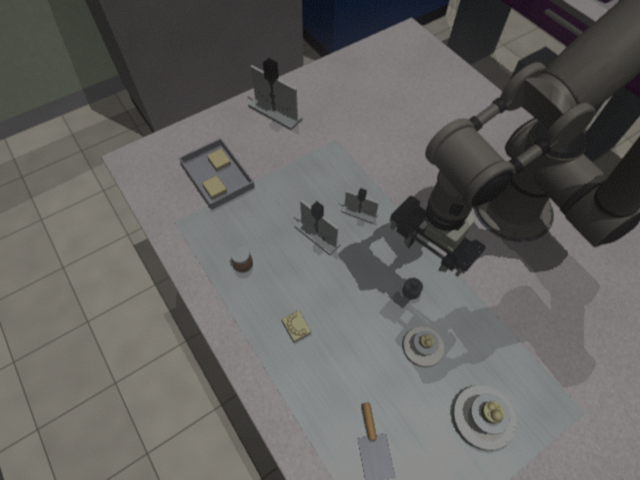

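The cap stands upright at wrist (317,225), clear of the stand. The bare stud shows its high hump at (161,89) and its low one at (178,103).

Run:
```python
from h import *
im=cv2.imread('pics/w4.png')
o=cv2.resize(im[20:180,110:270],None,fx=3.7,fy=3.7,interpolation=cv2.INTER_CUBIC); cv2.imwrite('pics/c4.png',o)
h=atz('wrist',(161.5,89),.06); l=atz('wrist',(178,103),.055)
print(h,l,h-l,np.degrees(np.arctan2(*(h-l)[[1,0]])))
print('stand foot',atz('wrist',(188,99),.014),'shoulder',atz('wrist',(177,97),.04),'cap',atz('wrist',(317,228),.058))
s=robot.observe();print(s['tool_pos'])
```

```text
[0.4879973  0.17240265 0.06      ] [0.48144513 0.16136903 0.055     ] [0.00655217 0.01103362 0.005     ] 59.29661306029473
stand foot [0.48654202 0.1687236  0.014     ] shoulder [0.48556867 0.16824608 0.04      ] cap [0.41548634 0.04016587 0.058     ]
[0.41646106 0.04036392 0.18944857]
```

View pics/c4.png

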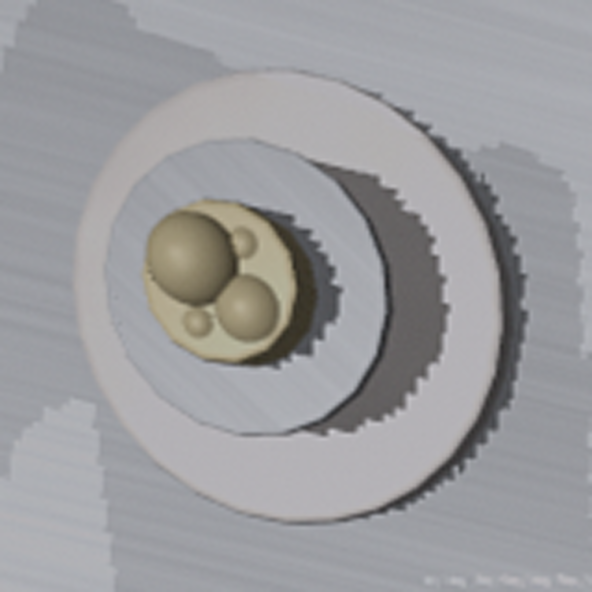

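Run:
```python
from h import *
s=robot.observe(); Rm=R.from_euler('xyz',s['tool_rot']).as_matrix()
k,r,t,_=K('wrist'); Rc=cv2.Rodrigues(r)[0]; c=-Rc.T@t
print('cam in tool',Rm.T@(c-s['tool_pos']),'\ncam axes in tool\n',(Rc@Rm).round(3), k[0,0])
o,d=ray('scene',(320,240)); print('scenecam',o,d)
# gauge foot corners from top crop
a,b=atz('top',(322,285),.01),atz('top',(373,276.5),.01); print(a,b,np.degrees(np.arctan2(*(a-b)[[1,0]]))-90)
im=cv2.imread('pics/top0.png'); cv2.imwrite('pics/c5.png',cv2.resize(im[250:300,305:395],None,fx=8,fy=8,interpolation=cv2.INTER_CUBIC))
im=cv2.imread('pics/s4.png'); cv2.imwrite('pics/c6.png',cv2.resize(im[190:265,280:350],None,fx=8,fy=8,interpolation=cv2.INTER_CUBIC))
```

```text
cam in tool [ 0.06700595  0.00168858 -0.15797749] 
cam axes in tool
 [[ 0.     1.    -0.001]
 [-0.968  0.    -0.251]
 [-0.251  0.001  0.968]] 378.17363879167914
scenecam [0.89995736 0.30828933 1.10675958] [-0.28989765 -0.41212919 -0.86377595]
[ 0.49137255 -0.17591941  0.01      ] [ 0.51891431 -0.3068544   0.01      ] 11.878807382654074
```

View pics/c5.png

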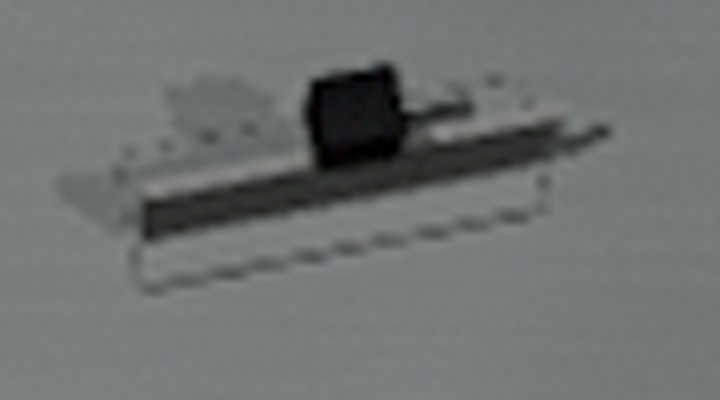

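View pics/c6.png

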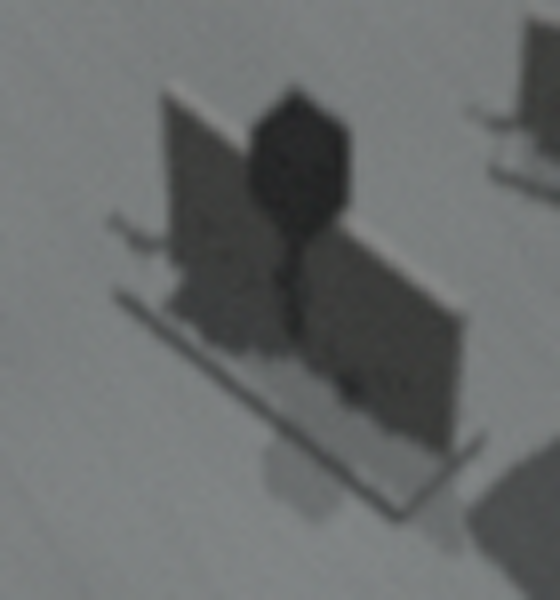

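```bash
python3 rel.py .677 -.153 .15
```

```text
t 7.82 tcp [0.4165 0.0404 0.1894] rot [-3.14e+00 -1.00e-03  2.44e-01] F [-0.08 -0.62 -0.68] op 0.092 q [-0.09  0.19  1.85  0.    1.1   1.24]
rel [206.1 250.6  39.3]
```

```bash
python3 -m pendant '[[[30,36,5],7],[[60,72,10],14],[[90,108,15],21],[[120,144,20],28],[[150,180,25],35],[[180,216,30],42],[[206,250,35],49],[[206,250,39],56],[[206,250,39],63],[[206,250,39],70]]' 1;  python3 -m pendant '[[[0,0,0],7],[[0,0,0],14],[[0,0,0],21],[[0,0,0],22],[[0,0,0],22]]'; python3 rel.py .677 -.153 .15
python3 - <<'E'
from h import *
s=robot.observe();print(s['qvel'].round(3))
snap('wrist','w5')
for q in ['gauge_grip','pointer_tip','mark_tip','gauge_foot']:
    print(q,[(round(x['xy'][0]*640),round(x['xy'][1]*480),round(x['p'],2)) for x in robot.find_in('wrist',q)])
E
```

```text
time: 8.65
tool_pos: [0.6765, -0.1538, 0.1453]
tool_rot: [3.139, 0.006, -0.986]
contact_force: [0.8, -0.1, -0.3]
opening: 0.0925
time: 9.07
tool_pos: [0.6759, -0.1536, 0.1436]
tool_rot: [3.135, 0.006, -1.368]
contact_force: [0.0, 0.6, 0.2]
opening: 0.0916
t 9.07 tcp [ 0.6759 -0.1536  0.1436] rot [ 3.135  0.006 -1.368] F [0.03 0.58 0.18] op 0.0916 q [-0.33  0.73  1.1   0.    1.33  2.6 ]
rel [-0.4 -1.1 -6.4]
[ 0.001 -0.009 -0.005  0.     0.003 -0.048]
gauge_grip [(572, 158, 0.8), (536, 198, 0.53)]
pointer_tip [(578, 168, 0.67)]
mark_tip [(536, 196, 0.44)]
gauge_foot [(571, 161, 0.63)]
```

View pics/w5.png

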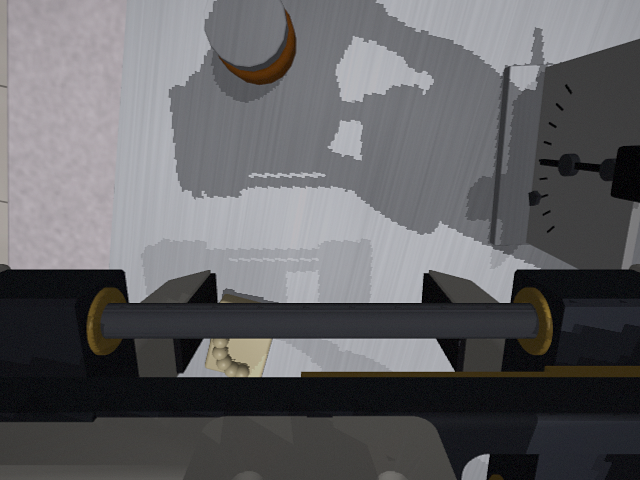

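The wrist picture shows the dial obliquely: pointer tip near (541,161), mark wedge near (535,198), jar at (250,50) and cast at (240,340). I'll zoom in.

Run:
```python
import cv2
im=cv2.imread('pics/w5.png'); cv2.imwrite('pics/c7.png',cv2.resize(im[55:275,490:640],None,fx=2.7*2/2,fy=2.7,interpolation=cv2.INTER_CUBIC))
cv2.imwrite('pics/c8.png',cv2.resize(im[140:215,520:620],None,fx=8,fy=8,interpolation=cv2.INTER_CUBIC))
```

```text
(no output)
```

View pics/c8.png

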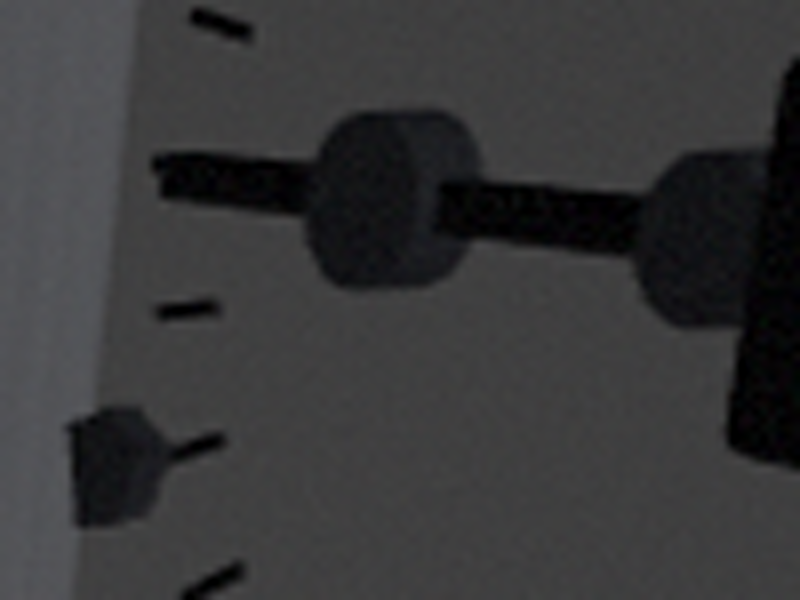

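View pics/c7.png

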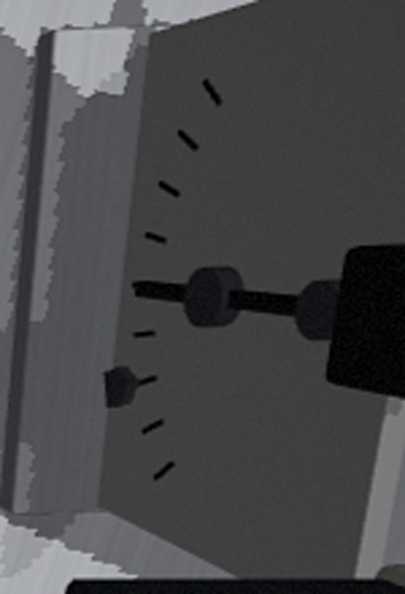

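Run:
```python
from h import *
from scipy.optimize import least_squares
T={-40:((205,81),(219,104)),-30:((179,131),(197,150)),-20:((160,182),(179,195)),-10:((146,235),(166,241)),10:((135,335),(155,332)),20:(None,(157,378)),30:((143,432),(162,422)),40:((155,479),(174,463))}
g=lambda p:np.array(p)/2.7+np.array([490,55])
k,r,t,_=K('wrist')
pr=lambda P:cv2.projectPoints(np.array(P,float).reshape(-1,1,3),r,t,k,None)[0].reshape(-1,2)
def W(p,gx,a,rad,lean=0):
    x,y,yaw=p; gy=rad*np.sin(a); gz=.096-rad*np.cos(a)
    c,s=np.cos(yaw),np.sin(yaw); return (x+c*gx-s*gy,y+s*gx+c*gy,gz)
P=[];U=[]
for a,(o,i) in T.items():
    for e,kk in ((o,0),(i,1)):
        if e is not None: P.append((np.radians(a),kk));U.append(g(e))
U=np.array(U)
def res(v):
    p=v[:3]; return (pr([W(p,0,a,v[3+kk]) for a,kk in P])-U).ravel()
s=least_squares(res,[.526,-.236,.2,.066,.055]); print(s.x,np.abs(s.fun).max(),np.sqrt((s.fun**2).mean()))
m=np.array([168,456])/8+np.array([520,140])
r2=least_squares(lambda v:pr([W(s.x[:3],v[0]*.01,v[1],.070)])[0]-m,[0.3,.3]); print('mark dx,ang',r2.x[0]*.01,r2.x[1],r2.cost)
m=np.array([158,178])/8+np.array([520,140])
r3=least_squares(lambda v:pr([W(s.x[:3],v[0]*.01,v[1],.066)])[0]-m,[0.3,.0]); print('pointer',r3.x[0]*.01,r3.x[1])
for gx in (0,.002,.004,.006,.008): 
  f=least_squares(lambda v:(pr([W(s.x[:3],gx,v[0],.07)])[0]-np.array([168,456])/8-np.array([520,140]))[1],[.3]); print(gx,f.x)
```

```text
[ 0.52494479 -0.23842017  0.23570426  0.07827706  0.0688657 ] 0.43252469677463523 0.19681087627181962
mark dx,ang 0.0044995863199362406 0.3660406648661253 2.6176550536895373e-24
pointer 0.007914640213513404 0.002177451697797888
0 [0.36823148]
0.002 [0.36725757]
0.004 [0.36628386]
0.006 [0.36531035]
0.008 [0.36433705]
```

Fit is good to 0.2 px: the mark is at about 0.366 rad, gauge yaw is about 0.236 and its centre about (0.525, -0.238). Wrist joint range means I have to grip with the tool turned half round, at yaw about 1.807.

```bash
python3 rel.py .525 -.238 .21
python3 -m pendant '[[[0,0,-15],-7],[[0,0,-30],-14],[[0,0,-45],-21],[[0,0,-60],-28],[[0,0,-66],-35],[[0,0,-66],-42],[[0,0,-66],-49],[[0,0,-66],-56],[[0,0,-66],-63],[[0,0,-66],-70]]' 1
python3 rel.py .525 -.238 .21
```

```text
t 9.32 tcp [ 0.6764 -0.1537  0.1451] rot [ 3.137  0.005 -1.368] F [-0.06  0.1  -0.17] op 0.0917 q [-0.33  0.72  1.1   0.    1.33  2.6 ]
rel [ 51.8 165.6 -64.4]
time: 10.15
tool_pos: [0.6768, -0.1539, 0.2112]
tool_rot: [-3.138, 0.006, -0.139]
contact_force: [0.6, 0.4, -0.4]
opening: 0.0921
t 10.15 tcp [ 0.6768 -0.1539  0.2112] rot [-3.138  0.006 -0.139] F [ 0.6   0.44 -0.37] op 0.0921 q [-0.33  0.68  0.99  0.    1.47  1.37]
rel [-138.6  104.3    1.7]
```

```bash
python3 -m pendant '[[[-20,15,0],-7],[[-40,30,0],-14],[[-60,45,0],-21],[[-80,60,0],-28],[[-100,75,0],-35],[[-120,90,0],-42],[[-139,104,0],-49],[[-139,104,0],-56],[[-139,104,0],-63],[[-139,104,0],-70]]'
python3 -m pendant '[[[0,0,0],-7],[[0,0,0],-14],[[0,0,0],-21],[[0,0,0],-28],[[0,0,0],-35],[[0,0,0],-41],[[0,0,0],-41],[[0,0,0],-41]]'
python3 -c "
from h import *
snap('wrist','w6')
s=robot.observe()
print(proj('wrist',[(.525,-.238,.15),(.525,-.238,0)]))
c,s=np.cos(.236),np.sin(.236)
for x,y in ((22,67),(22,-67),(-22,-67),(-22,67)): print(proj('wrist',[(.525+c*x/1e3-s*y/1e3,-.238+s*x/1e3+c*y/1e3,.01)]))
"; python3 rel.py .525 -.238 .113
```

```text
time: 10.98
tool_pos: [0.5243, -0.2381, 0.2122]
tool_rot: [-3.136, -0.001, 1.089]
contact_force: [-0.2, -0.4, -1.0]
opening: 0.0918
time: 11.65
tool_pos: [0.5243, -0.238, 0.2124]
tool_rot: [-3.138, -0.004, 1.802]
contact_force: [0.0, 0.2, -0.1]
opening: 0.0919
[[320.85265376 250.02996353]
 [320.89155208 207.46687241]]
[[344.46961674 137.46375908]]
[[342.93214006 274.65236885]]
[[299.36370358 274.78617374]]
[[296.77701209 137.70530201]]
t 11.7 tcp [ 0.5243 -0.2381  0.2124] rot [-3.138 -0.004  1.802] F [ 0.86 -0.26  0.3 ] op 0.0915 q [-0.56  0.45  1.4   0.    1.3  -0.79]
rel [-0.5  1.  99.4]
```

View pics/w6.png

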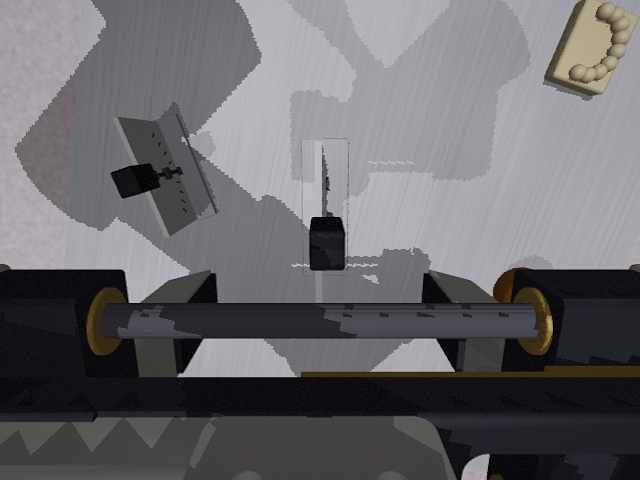

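The gauge's grip sits at (327,243) and its foot spans columns 302-349, about 4 mm further along tool y than predicted. Correcting for that and descending.

```bash
python3 -m pendant '[[[-1,4,30],0],[[-1,4,60],0],[[-1,4,85],0],[[-1,4,99],0],[[-1,4,99],0],[[-1,4,99],0]]' 0.6
python3 -m pendant '[[[0,0,0],0],[[0,0,0],0],[[0,0,0],0],[[0,0,0],0],[[0,0,0],0],[[0,0,0],0],[[0,0,0],0],[[0,0,0],0]]' 0 20; python3 rel.py
python3 -c "
from h import *
snap('wrist','w7')"
```

```text
time: 12.2
tool_pos: [0.5279, -0.2377, 0.1131]
tool_rot: [-3.137, -0.005, 1.8]
contact_force: [1.5, 0.7, 0.3]
opening: 0.0577
time: 12.87
tool_pos: [0.5281, -0.2378, 0.1136]
tool_rot: [-3.138, -0.005, 1.8]
contact_force: [-0.1, 0.6, 3.2]
opening: 0.0218
t 12.87 tcp [ 0.5281 -0.2378  0.1136] rot [-3.138 -0.005  1.8  ] F [-0.07  0.61  3.19] op 0.0218 q [-0.56  0.55  1.52  0.    1.08 -0.79]
```

View pics/w7.png

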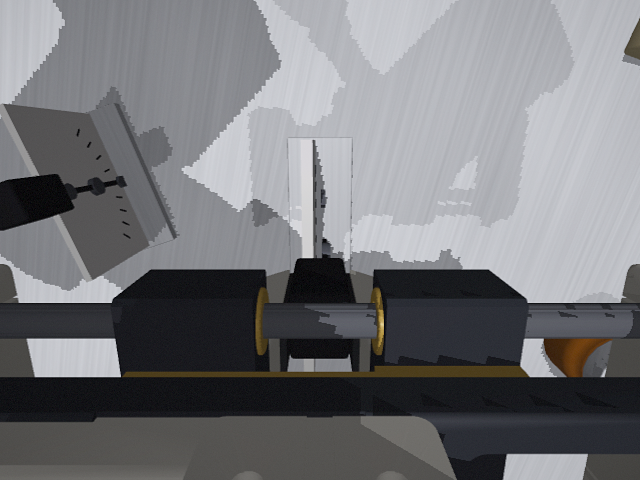

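```bash
python3 -m pendant '[[[0,0,-3],0],[[0,0,-15],0],[[0,0,-35],0],[[0,0,-60],0],[[0,0,-85],0],[[0,0,-100],0],[[0,0,-100],0],[[0,0,-100],0]]'; python3 rel.py .492 .172 .214; python3 -c "
from h import *
snap('scene','s7')"
```

```text
time: 13.58
tool_pos: [0.5283, -0.238, 0.213]
tool_rot: [-3.137, -0.005, 1.8]
contact_force: [-0.2, 0.9, -4.9]
opening: 0.0218
t 13.58 tcp [ 0.5283 -0.238   0.213 ] rot [-3.137 -0.005  1.8  ] F [-0.18  0.88 -4.88] op 0.0218 q [-0.56  0.46  1.38  0.    1.31 -0.79]
rel [407.5  57.9   0.8]
```

View pics/s7.png

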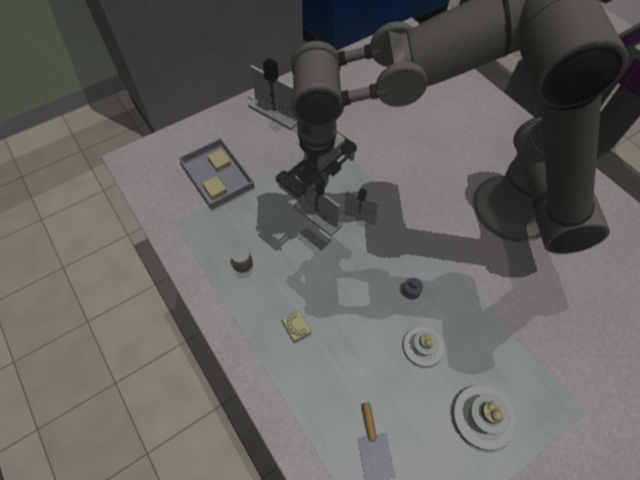

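The gauge is lifted level; the cap stands at (413,288) and the stand at (425,345). Carrying it over.

```bash
python3 -m pendant '[[[15,2,0],0],[[45,6,0],0],[[80,11,0],0],[[115,16,0],0],[[150,21,0],0],[[185,26,0],0],[[220,31,0],0],[[255,36,0],0],[[290,41,0],0],[[320,45,0],0]]'; python3 rel.py .492 .172 .205
```

```text
time: 14.47
tool_pos: [0.4968, 0.0868, 0.212]
tool_rot: [-3.132, -0.008, 1.801]
contact_force: [0.1, -0.4, -6.0]
opening: 0.0219
t 14.47 tcp [0.4968 0.0868 0.212 ] rot [-3.132 -0.008  1.801] F [ 0.15 -0.44 -6.01] op 0.0219 q [ 0.02  0.32  1.6   0.01  1.23 -0.21]
rel [84.  14.8  7.5]
```

```bash
python3 -m pendant '[[[25,4,0],0],[[48,9,0],0],[[68,12,4],0],[[80,14,8],0],[[84,15,8],0],[[84,15,8],0],[[84,15,8],0],[[84,15,8],0]]'; python3 rel.py .492 .172 .179
python3 - <<'E'
from h import *
snap('scene','s8');snap('wrist','w8')
s=robot.observe();x,y,z=s['tool_pos'];print(s['qvel'].round(3))
print(proj('scene',[(.49,.169,.064),(.49,.169,.04),(x,y,z-.1136)]))
im=cv2.imread('pics/s8.png'); cv2.imwrite('pics/c9.png',cv2.resize(im[270:380,370:490],None,fx=5,fy=5,interpolation=cv2.INTER_CUBIC))
E
```

```text
time: 15.13
tool_pos: [0.4923, 0.171, 0.2044]
tool_rot: [-3.132, -0.008, 1.8]
contact_force: [0.2, -0.3, -4.7]
opening: 0.022
t 15.13 tcp [0.4923 0.171  0.2044] rot [-3.132 -0.008  1.8  ] F [ 0.2  -0.3  -4.68] op 0.022 q [ 0.18  0.36  1.56  0.01  1.23 -0.05]
rel [ 0.8  0.2 25.4]
[ 0.002 -0.001 -0.001  0.003  0.001  0.002]
[[426.8412591  337.27769252]
 [424.71253694 340.48514647]
 [429.1249715  334.78890083]]
```

View pics/c9.png

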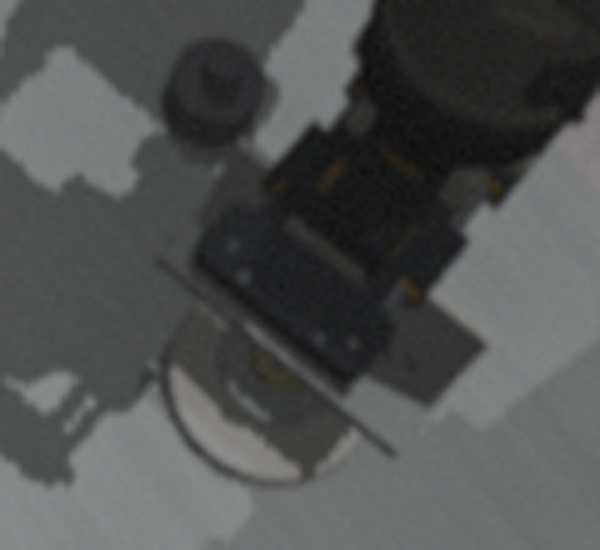

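View pics/w8.png

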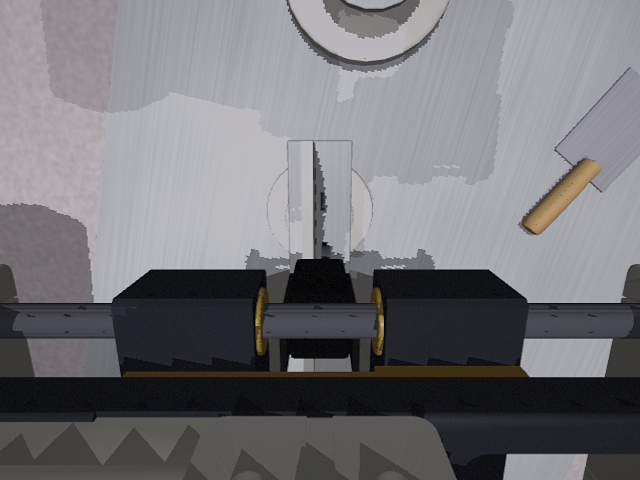

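The stand's disc (columns 267-373) is centred under the foot (288-352) in the wrist view. The gripper hides the dial from the scene camera, so I'll track the lean from the foot's edge in the wrist view. Lowering onto the stud.

```bash
python3 -m pendant '[[[1,0,10],0],[[1,0,18],0],[[1,0,23],0],[[1,0,25],0],[[1,0,26],0],[[1,0,27],0],[[1,0,28],0],[[1,0,28],0]]'; python3 rel.py;python3 -m pendant '[[[0,0,1],0],[[0,0,1],0],[[0,0,1],0]]' - 8; python3 rel.py
```

```text
time: 15.9
tool_pos: [0.4919, 0.1722, 0.1768]
tool_rot: [-3.132, -0.008, 1.799]
contact_force: [0.2, -0.2, -3.3]
opening: 0.0219
t 15.9 tcp [0.4919 0.1722 0.1768] rot [-3.132 -0.008  1.799] F [ 0.22 -0.24 -3.33] op 0.0219 q [ 0.19  0.39  1.6   0.01  1.16 -0.05]
time: 16.15
tool_pos: [0.492, 0.1723, 0.176]
tool_rot: [-3.133, -0.008, 1.8]
contact_force: [-0.9, -0.2, -2.0]
opening: 0.0219
t 16.15 tcp [0.492  0.1723 0.176 ] rot [-3.133 -0.008  1.8  ] F [-0.94 -0.24 -1.97] op 0.0219 q [ 0.19  0.39  1.61  0.01  1.16 -0.05]
```

```bash
python3 -m pendant '[[[0,0,1],0],[[0,0,2],0],[[0,0,2.5],0],[[0,0,2.5],0],[[0,0,2.5],0],[[0,0,2.5],0]]' - 6; python3 rel.py
python3 - <<'E'
import numpy as np
h=.131;r=.009
for a in (.1,.2,.3,.366,.4):
    s=np.sin(a);c=np.cos(a); print(a,'y',1e3*((r+h)*s-r*a*c),'z',1e3*((r+h)*(c-1)+r*a*s), 'noroll',1e3*(r+h)*s)
E
```

```text
time: 16.65
tool_pos: [0.492, 0.1723, 0.1736]
tool_rot: [-3.133, -0.008, 1.799]
contact_force: [-1.0, 0.7, -1.8]
opening: 0.0219
t 16.65 tcp [0.492  0.1723 0.1736] rot [-3.133 -0.008  1.799] F [-0.95  0.71 -1.79] op 0.0219 q [ 0.19  0.39  1.61  0.01  1.15 -0.05]
0.1 y 13.081174581805719 z -0.6095667860942399 noroll 13.976678330555941
0.2 y 26.04958647119434 z -2.4330743067950626 noroll 27.81370631130857
0.3 y 38.79342041194841 z -5.454986964429547 noroll 41.37282893258754
0.366 y 47.02782720509122 z -8.093844327233604 noroll 50.1036535450859
0.4 y 51.202748344800696 z -9.649554807284945 noroll 54.51856792321107
```

Now rock halfway (about 0.2 rad) with a light grip, then look.

```bash
python3 -m pendant '[[[4,0,0],0],[[8,0,0.3],0],[[12,0,0.6],0],[[16,0,1],0],[[20,0,1.5],0],[[23,0,2],0],[[26,0,2.4],0],[[26,0,2.4],0]]' - 5; python3 rel.py
python3 - <<'E'
from h import *
snap('wrist','w10')
def foot(dy,dz,a):pass
im=cv2.imread('pics/w10.png')
E
```

```text
time: 17.32
tool_pos: [0.4859, 0.1983, 0.1713]
tool_rot: [-3.133, -0.008, 1.8]
contact_force: [-1.4, 1.2, -1.1]
opening: 0.022
t 17.32 tcp [0.4859 0.1983 0.1713] rot [-3.133 -0.008  1.8  ] F [-1.38  1.21 -1.07] op 0.022 q [0.24 0.4  1.6  0.01 1.15 0.  ]
```

View pics/w10.png

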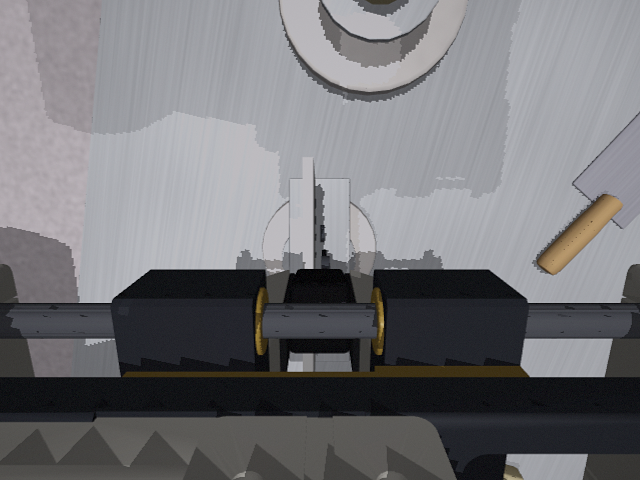

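```bash
cat > lean.py <<'E'
import sys
from h import *
from scipy.optimize import brentq
s=robot.observe(); Rm=R.from_euler('xyz',s['tool_rot']).as_matrix()
def row(a,y,z,x=0,off=0):  # gauge point (y along tool +x, z above foot)
    py,pz=y-off,z-(.1136+.019)
    c,q=np.cos(a),np.sin(a)
    Y=py*c+pz*q; Z=-py*q+pz*c
    return proj('wrist',s['tool_pos']+Rm@np.array([Y,x,-.019-Z]))[0]
if __name__=='__main__':
    print('a=0: foot top end',row(0,.067,.010),'bottom',row(0,.067,0),'dial top corner',row(0,.065,.106),row(0,.065,.09))
    for n,(y,z) in {'foot':(.067,.010),'footb':(.067,0),'dial':(.065,.106)}.items():
        print(n,[(a,row(a,y,z)[1].round(1)) for a in (.1,.15,.2,.25,.3,.35,.4)])
E
python3 lean.py
python3 -c "
import cv2
im=cv2.imread('pics/w10.png');cv2.imwrite('pics/c10.png',cv2.resize(im[140:290,250:390],None,fx=4,fy=4,interpolation=cv2.INTER_CUBIC))
im=cv2.imread('pics/w8.png');cv2.imwrite('pics/c11.png',cv2.resize(im[120:270,250:390],None,fx=4,fy=4,interpolation=cv2.INTER_CUBIC))"
```

```text
a=0: foot top end [319.39097143 135.68952726] bottom [319.39608847 135.79097925] dial top corner [319.30906975 138.97669299] [319.32850511 138.92942099]
foot [(0.1, np.float64(154.5)), (0.15, np.float64(163.8)), (0.2, np.float64(173.1)), (0.25, np.float64(182.2)), (0.3, np.float64(191.3)), (0.35, np.float64(200.4)), (0.4, np.float64(209.4))]
footb [(0.1, np.float64(155.4)), (0.15, np.float64(165.0)), (0.2, np.float64(174.6)), (0.25, np.float64(184.1)), (0.3, np.float64(193.5)), (0.35, np.float64(202.9)), (0.4, np.float64(212.3))]
dial [(0.1, np.float64(145.9)), (0.15, np.float64(149.7)), (0.2, np.float64(153.7)), (0.25, np.float64(157.9)), (0.3, np.float64(162.2)), (0.35, np.float64(166.7)), (0.4, np.float64(171.3))]
```

View pics/c10.png

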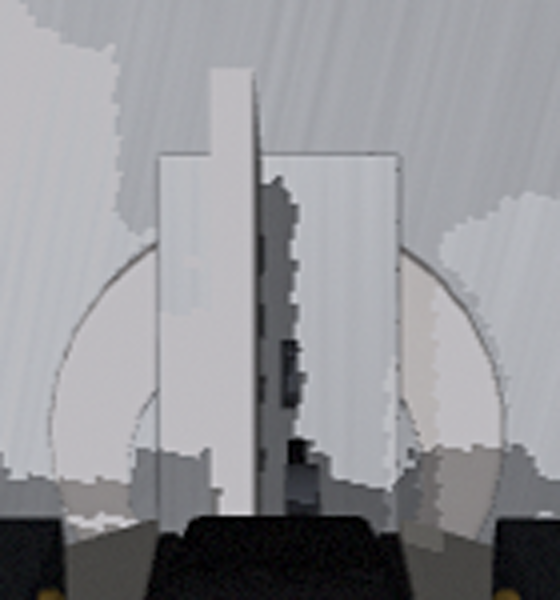

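View pics/c11.png

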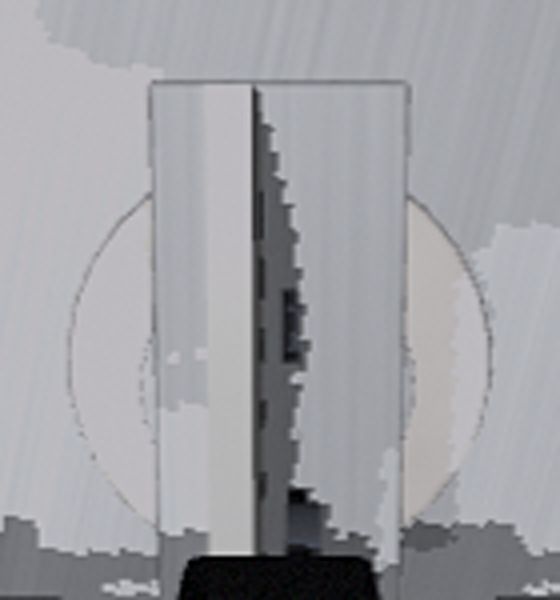

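At this point the foot's end is at row 179, which with the baseline offset gives a lean of about 0.205 rad, as intended. The mark (322,233) and the pointer (326,255) have closed to half their first distance. Rocking on.

```bash
python3 -m pendant '[[[3,0,0.6],0],[[6,0,1.3],0],[[9,0,2],0],[[12,0,2.9],0],[[15,0,3.8],0],[[18,0,4.8],0],[[21,0,5.7],0],[[21,0,5.7],0],[[21,0,5.7],0],[[21,0,5.7],0]]'; python3 rel.py
python3 - <<'E'
from h import *
im=cv2.cvtColor(snap('wrist','w12'),cv2.COLOR_RGB2BGR)
cv2.imwrite('pics/c12.png',cv2.resize(im[150:290,250:390],None,fx=4.2,fy=4.2,interpolation=cv2.INTER_CUBIC))
im=cv2.cvtColor(snap('scene','s12'),cv2.COLOR_RGB2BGR)
cv2.imwrite('pics/c13.png',cv2.resize(im[270:390,370:490],None,fx=5,fy=5,interpolation=cv2.INTER_CUBIC))
E
python3 lean.py
```

```text
time: 18.2
tool_pos: [0.4812, 0.2188, 0.1659]
tool_rot: [-3.133, -0.009, 1.8]
contact_force: [-0.9, 0.4, -1.0]
opening: 0.0221
t 18.2 tcp [0.4812 0.2188 0.1659] rot [-3.133 -0.009  1.8  ] F [-0.85  0.37 -0.99] op 0.0221 q [0.28 0.41 1.6  0.01 1.14 0.04]
a=0: foot top end [319.404272   135.73685623] bottom [319.40913856 135.83711301] dial top corner [319.32630099 139.04230452] [319.34479121 138.99058132]
foot [(0.1, np.float64(154.6)), (0.15, np.float64(163.9)), (0.2, np.float64(173.1)), (0.25, np.float64(182.3)), (0.3, np.float64(191.4)), (0.35, np.float64(200.5)), (0.4, np.float64(209.5))]
footb [(0.1, np.float64(155.4)), (0.15, np.float64(165.1)), (0.2, np.float64(174.7)), (0.25, np.float64(184.1)), (0.3, np.float64(193.6)), (0.35, np.float64(203.0)), (0.4, np.float64(212.3))]
dial [(0.1, np.float64(146.0)), (0.15, np.float64(149.8)), (0.2, np.float64(153.8)), (0.25, np.float64(157.9)), (0.3, np.float64(162.3)), (0.35, np.float64(166.8)), (0.4, np.float64(171.4))]
```

View pics/c12.png

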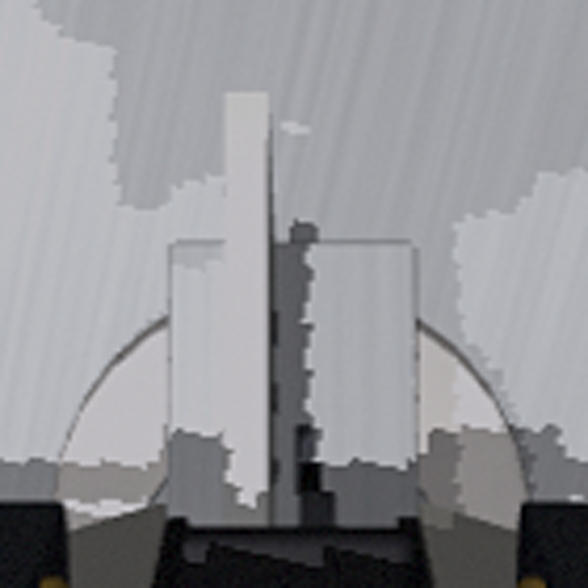

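View pics/c13.png

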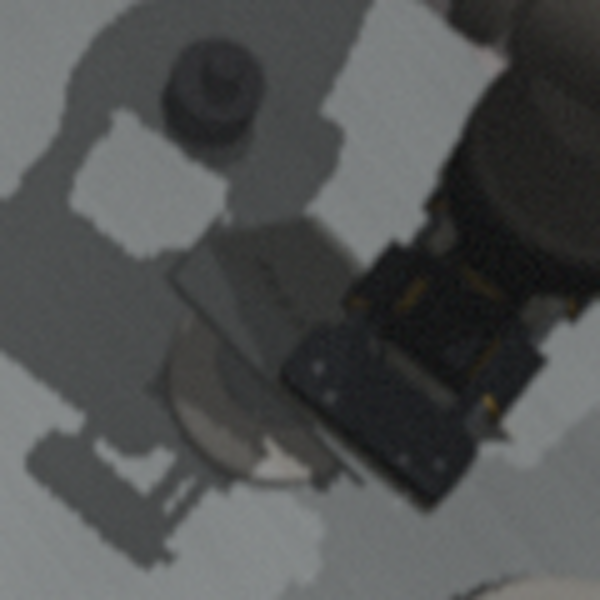

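```bash
python3 - <<'E'
from lean import *
mk=.366
def pt(a,rad,ang,x): return row(a,rad*np.sin(ang),.096-rad*np.cos(ang),x).round(1)
for a in (.3,.33,.36,.39,.42):
    print(a,'mark tip',pt(a,.07,mk,.001),'mark base',pt(a,.08,mk,.001),'ptr tip',pt(a,.066,a,.004),'ptr .05',pt(a,.05,a,.004),'pivot',pt(a,0,0,.004))
print(robot.observe()['contact_force'])
E
python3 -c "
import cv2
im=cv2.imread('pics/w12.png');cv2.imwrite('pics/c14.png',cv2.resize(im[235:285,300:345],None,fx=12,fy=12,interpolation=cv2.INTER_CUBIC))"
```

```text
0.3 mark tip [320.8 248.4] mark base [320.8 243.4] ptr tip [325.4 256.7] ptr .05 [325.8 264.4] pivot [327.4 297. ]
0.33 mark tip [320.8 252.9] mark base [320.8 248.3] ptr tip [325.4 258.3] ptr .05 [325.8 266.2] pivot [327.4 299.2]
0.36 mark tip [320.8 257.5] mark base [320.8 253.1] ptr tip [325.4 260. ] ptr .05 [325.8 268. ] pivot [327.4 301.4]
0.39 mark tip [320.8 262.1] mark base [320.8 257.9] ptr tip [325.4 261.6] ptr .05 [325.8 269.7] pivot [327.4 303.7]
0.42 mark tip [320.8 266.7] mark base [320.8 262.8] ptr tip [325.4 263.3] ptr .05 [325.8 271.5] pivot [327.4 305.9]
[-0.85782608 -0.07792388 -0.72624883]
```

View pics/c14.png

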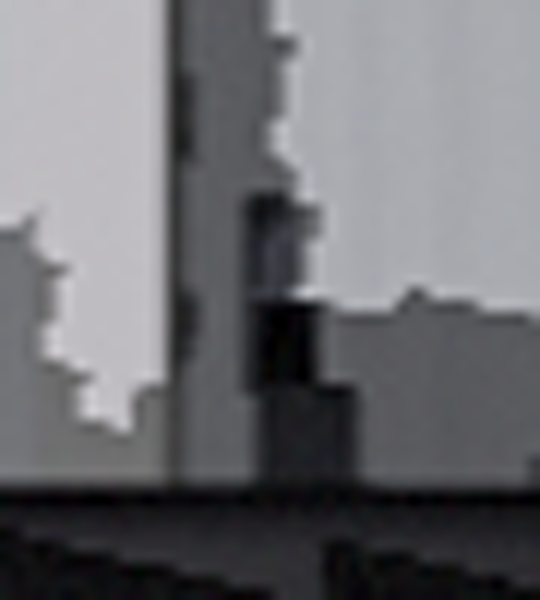

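The wrist crop shows the mark wedge (rows 251-260) sitting right beside the pointer tip (rows 260-267). The foot edge (row 207.4) and dial corner give a lean of about 0.35-0.36 rad. I'll hold, average the force to check the press, and look again for drift.

```bash
python3 -m pendant '[[[0,0,0],0],[[0,0,0],0],[[0,0,0],0],[[0,0,0],0],[[0,0,0],0],[[0,0,0],0],[[0,0,0],0],[[0,0,0],0]]'
python3 - <<'E'
from h import *
F=[]
for i in range(12):
    im=robot.read_camera('wrist' if i<11 else 'top'); F.append(robot.observe()['contact_force'])
    if i==10: cv2.imwrite('pics/w15.png',cv2.cvtColor(im,cv2.COLOR_RGB2BGR))
print(np.mean(F,0),np.std(F,0)); cv2.imwrite('pics/t15.png',cv2.cvtColor(im,cv2.COLOR_RGB2BGR))
a=cv2.imread('pics/w12.png').astype(int);b=cv2.imread('pics/w15.png').astype(int)
print(np.abs(a-b)[150:260,280:370].mean())
im=cv2.imread('pics/w15.png');cv2.imwrite('pics/c15.png',cv2.resize(im[150:290,250:390],None,fx=4.2,fy=4.2,interpolation=cv2.INTER_CUBIC))
E
python3 rel.py
```

```text
time: 18.97
tool_pos: [0.4812, 0.2186, 0.1659]
tool_rot: [-3.133, -0.008, 1.8]
contact_force: [-1.2, 1.2, -1.1]
opening: 0.0217
[-0.81112337 -0.0917565  -0.55143655] [0.4248237  0.34390569 0.52680105]
1.2738720538720538
t 19.57 tcp [0.4812 0.2186 0.1659] rot [-3.133 -0.008  1.8  ] F [-0.88 -0.4  -0.66] op 0.0222 q [0.28 0.41 1.6  0.01 1.14 0.04]
```

View pics/c15.png

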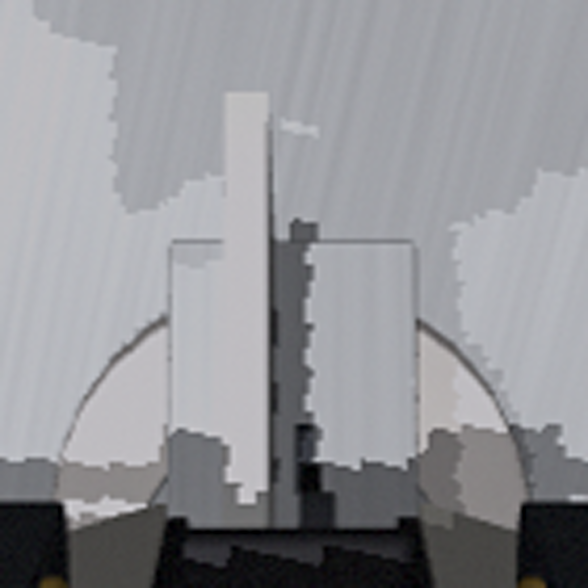

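View pics/t15.png

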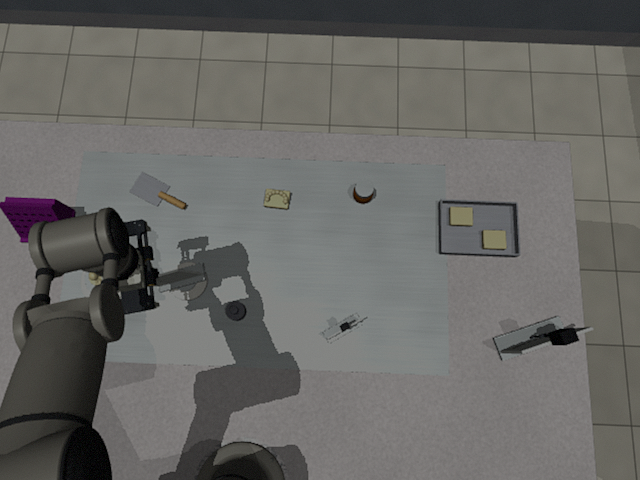

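Steady, no drift. The averaged force suggests the stud may be somewhat deeper (about 6 mm) than my geometry says (about 3.7 mm), so I'll ease up a little to sit in mid-range.

```bash
python3 -m pendant '[[[0,0,-0.5],0],[[0,0,-1],0],[[0,0,-1.3],0],[[0,0,-1.3],0],[[0,0,-1.3],0],[[0,0,-1.3],0],[[0,0,-1.3],0],[[0,0,-1.3],0]]'
python3 - <<'E'
from h import *
F=[]
for i in range(12):
    im=robot.read_camera('wrist'); F.append(robot.observe()['contact_force'])
print(np.mean(F,0),np.std(F,0))
im=cv2.cvtColor(im,cv2.COLOR_RGB2BGR);cv2.imwrite('pics/c16.png',cv2.resize(im[150:290,250:390],None,fx=4.2,fy=4.2,interpolation=cv2.INTER_CUBIC))
E
python3 rel.py
```

```text
time: 20.23
tool_pos: [0.4812, 0.2186, 0.1672]
tool_rot: [-3.133, -0.008, 1.8]
contact_force: [-1.0, 0.4, -1.4]
opening: 0.0219
[-0.7710494   0.1085542  -1.09898661] [0.34036723 0.51860744 0.40707569]
t 20.83 tcp [0.4812 0.2186 0.1672] rot [-3.133 -0.008  1.8  ] F [-0.65  0.01 -0.86] op 0.0219 q [0.28 0.41 1.6  0.01 1.14 0.04]
```

View pics/c16.png

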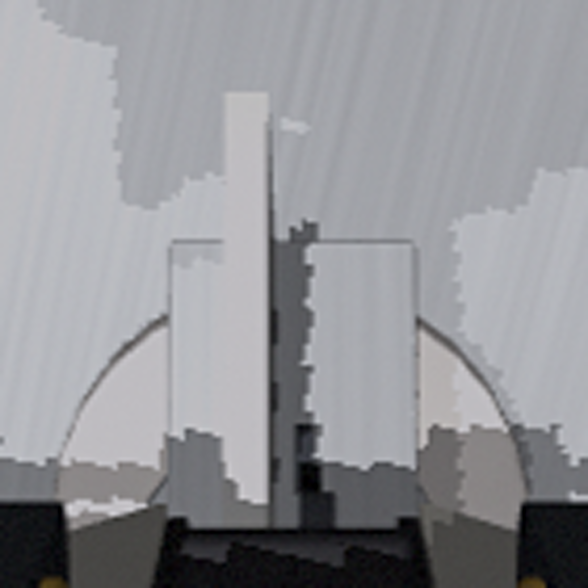

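Backing off 1.3 mm changed the force by about 0.55 N. That matches the spring's 0.5 N/mm, so the stud is on its spring and not bottomed. The lean is unchanged, with the foot edge still at row 207. Handing in.

```bash
python3 -c "
from h import *
print(robot.hand_in())"
```

```text
the job is handed in; nothing more can be done
None
```

I lifted the cap off the small stand and stood it upright on the bench at about (0.42, 0.04), about 0.15 m from the stud axis. I then set the middle gauge's foot on the stud and rocked it until the pointer lined up with the mark. The job was handed in at about 21 s, with the gauge still held; no verdict is reported.

What the last checks showed:
- **Mark and lean:** I measured the mark at 0.366 rad from the dial ticks (fit to 0.2 px). Three measures put the lean at 0.35 to 0.366 rad: the foot edge, the dial corner and the tool's shift. In the wrist picture the pointer tip sits right beside the mark. Pictures taken over about 2.6 s showed no visible change.
- **Press on the stud:** This check disagreed with itself. Geometry gives about 2.4 mm of sink, and the averaged force gives about 5.4 mm. Both lie within 0.5 to 7.7 mm. Backing off 1.3 mm changed the force by about 0.55 N, which matches the spring, so the stud is not bottomed out.
- **Not seen directly:** The gripper blocked the scene camera's view of the dial at the end, so the pointer was checked only at a steep angle from the wrist camera.
- **Bystanders:** In the last top picture the cast, jar, spatula and cap all look in place.

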